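Dock the telescoping bottle brush and hold it drawn out to its second stop

ROBOT

A 7-joint arm with a two-finger parallel gripper is mounted at the origin on a cart in front of the work surface, level with it; the furniture and walls round the work are solid. World frame = base frame: x ahead of the robot, y to its left, z up, the work surface at z = 0. Lengths are in m, angles in degrees, forces in N, time in s.
With the tool pointing down it reaches from about 0.425 to 0.875 m from the base axis. Payload 8.4 kg.
Tool frame: the origin (TCP) lies on the front face of the gripper's body, between the roots of the fingers; the fingertips stand 73 mm ahead of it and the grasp point (between the pads) lies 54 mm ahead of it (arm.tcp_to_tips is the distance from the TCP to the fingertips, in m); y points along the fingers, x is the direction in which the jaws open and shut, and the axes are right-handed (so a half turn about y gives the same grasp; the last joint's range is limited). The gripper opens to 85 mm and grips with 20 to 120 N. Pads are 22 mm wide; open, the fingers measure 114 mm over their backs; the gripper's body (76 mm by 85 mm) begins 54 mm behind the grasp point. The pads swing forward as they close: fully open they stand 13 mm farther back than shut.
Start: joints at [-79.996, 19.091, 2.286, 83.961, -0.768, 76.965, -3.352], TCP at [0.176, 0.626, 0.304] pointing down, gripper open.
Joint ranges: [-147.57, 147.57], [-21.85, 119.76], [-74.77, 79.35], [14.55, 137.4], [-85.83, 265.84], [4.83, 119.75], [-152.11, 152.11]. Speed limits (degrees/s): [127.2, 127.2, 159.86, 159.86, 180, 180, 180].

INTERFACE

Orientations are given as [roll, pitch, yaw] about the fixed x, y, z axes, in that order (R = Rz(yaw) Ry(pitch) Rx(roll)).
In Python, from rig import arm, solver, vision gives the robot as it stands. Calls block until the motion is done:
- arm.goto(position, orientation): joint-space move of the TCP to a pose.
- arm.move_linear(position, feed=0.15, orientation=None, contact_N=None): straight line of the TCP; orientation=None keeps the orientation; feed is the mean speed in m/s. With contact_N (N) it stops when the force on the tool has changed by that much, and returns True; else False.
- arm.move_j(angles): joint-space move.
- arm.release() and arm.clamp(f_grip=None): open the fingers fully, or close them until they stop; f_grip is the grip in N (None keeps the last).
- arm.wait(seconds).
- solver.inverse_kinematics(position, orientation): joint angles nearest the present ones, or None.
- vision.read_camera(name): name is "scene" or "side" or "wrist"; returns the picture (420x560x3 uint8, red, green, blue); there is no depth.
- vision.camera_model(name): a dict with "K" (3x3 intrinsics, pixels), "R" (3x3) and "t" (3): a world point X has camera coordinates R X + t. Camera axes: x right, y down, z forward; pixel columns grow to the right and rows downward; lengths in m; the calibration is good to about 2 mm. A picture is of the moment at which its call begins: read the wrist's pose just before it. camera_model takes no time and is no camera call; for the wrist camera it gives the pose at the moment of the call.
A pose or a line that the arm cannot do raises arm.MotionError and nothing moves.
- arm.hand_in(): hands the job in, once; it reports no verdict.
Readings, each from a call of its own:
- arm.get_time_s(): time.
- arm.get_joint_pos(): joint angles.
- arm.get_qd(): joint speeds.
- arm.get_joint_torque(): joint torques, N m.
- arm.get_tcp_pos(): TCP position.
- arm.get_tool_rot(): TCP orientation.
- arm.get_contact_force(): force on the tool from outside, world axes, zero at the start.
- arm.get_moment(): the same for the moment, N m.
- arm.get_finger_gap(): finger opening in m.
Only numpy, scipy, OpenCV 4.12 (cv2) and the standard library are available. Lean on these libraries where they do the work, as an engineer would, in place of code of your own. Each camera call takes 0.05 s, during which the arm holds its last target.

TASK

Get the telescoping bottle brush ready for a tall bottle: set the foot of its handle flat and square, right down in the matching pocket of the holder, with the brush still pushed in. Then pinch in the button on the side of the sliding collar and, with the button in, draw the brush straight out past its first stop to the second, where it can go no farther. It does not lock there and springs back if let go, so finish while holding it out, the foot still fully seated in the holder, and leave the mug, lemon and small mill alone.

Things in the scene. Friction and masses are not known exactly. Their poses are not given: they have to be found in the camera images.
- brush: Handle of the loose telescoping bottle brush (0.5 kg), white, lying foot down. Origin: centre of the underside of its foot, 80 (x) x 48 x 14 mm high; x points along the telescope to the bristles, z up. A tongue 20 mm wide, 14 mm high stands out ahead of the foot, x = 40 to 54 mm. Grip block on the foot: 74 (x) x 32 wide, z = 14 to 46 mm
- brush_grip (a point): middle of the grip block, 34 mm above the underside of the foot at x = y = 0 of the handle, axes as the handle; grasp the block across its 32 mm width (y) to carry the brush. From the block an outer steel tube of 20 mm diameter runs on to x = 70 mm of the handle, its axis (the telescope's) 28 mm above the underside
- brush_collar (a point): centre of the sliding part's square collar, on the telescope's axis, 92 mm ahead of the handle's origin when pushed in; x points to the bristles. Collar 36 long, 26 wide (y), 26 mm high, button on its +y side; pinched across y with the button in: 27 mm. Ahead of it a 38 mm steel ferrule from x = 18 mm, then the 38 mm bristle head to x = 100 mm
- brush_slide (a joint): how far the telescope is drawn out, m: 0 pushed in, 0.050 first stop, 0.100 second stop (rigid end). Button out: locked at 0, and snaps locked at 0.050. Button pinched in: slides past the first stop. A spring pulls it back with 3 N (in) to 4 N (out), friction about 1 N; no lock at the second stop
- brush_button (a joint): travel of the button, m: 0 out, 0.006 fully in (the slide is free from about 0.005). 24 mm long (x), 16 mm high, centred on the collar's +y side, 7 mm proud of it when out, 1 mm when in; spring 3 N at first, 6.6 N fully in. Gripping the collar across y with one finger on the button presses it in
- holder: grey plastic holder fixed to the worktop, 124 (x) x 92 x 18 mm high, origin at the centre of its underside; x is the way the seated brush points. Pocket 83 x 51 mm, centred, 12 mm deep, with a 25 mm wide notch open to the front (+x) for the tongue, so the foot fits one way round only; 1.5 mm clearance a side; the walls' upper 6 mm slope out at 45 degrees as a lead-in
- holder_pocket (a point): centre of the pocket floor, 6 mm above the worktop; axes as the holder. Seated, the handle's origin is here and the axes agree
- mug: blue and white mug, 78 mm wide, 112 mm with its handle, 92 mm high, origin at the centre of its underside; leave alone
- lemon: lemon, 71 x 53 x 51 mm, origin at its underside; leave alone
- mill: small grey and glass salt mill, 44 mm diameter, 90 mm high, origin at the centre of its underside; leave alone
There are look-alikes about, which are no part of the job. What is shaped like the brush but black or turquoise is not meant.

How it is judged:
By the outcome, as a careful person would: the job done as asked, in the order asked, and still so for the second after the job is handed in, while the arm keeps its last pose, push and grip.
It also fails if it takes over 48 s, if anything falls off the work surface, if the arm or the gripper's body presses on something with over 40 N, if the wrist force passes 120 N, or if a joint passes its speed limit or range.

## Working session

There is one attempt and no reset: what is moved stays moved. The work goes in short steps, each a Python script; the robot and the scene stay as the last script left them, time stands still between calls to the robot, and variables do not carry over. Pictures are saved under pics/ and viewed, and the job is handed in when it is done.

```bash
ls; mkdir -p pics; python3 - <<'E'
from rig import arm, solver, vision
import cv2
for n in ["scene","side","wrist"]:
    im=vision.read_camera(n); cv2.imwrite(f"pics/{n}0.png",im[:,:,::-1])
    m=vision.camera_model(n); print(n,m)
print(arm.get_time_s(),arm.get_tool_rot(),arm.get_finger_gap())
E
```

```text
pics
scene {'K': array([[448.87068703,   0.        , 277.56926705],
       [  0.        , 448.87068703, 204.55714492],
       [  0.        ,   0.        ,   1.        ]]), 'R': array([[ 0.73922558, -0.67344994, -0.00327485],
       [-0.36604148, -0.39770138, -0.84133658],
       [ 0.56529565,  0.62313625, -0.54050165]]), 't': array([-0.5215767 ,  0.22269123,  0.86875107])}
side {'K': array([[481.05440621,   0.        , 274.72834728],
       [  0.        , 481.05440621, 217.00398811],
       [  0.        ,   0.        ,   1.        ]]), 'R': array([[-0.9997739 ,  0.01362879, -0.0163222 ],
       [ 0.02102528,  0.51889327, -0.85458043],
       [-0.00317742, -0.85473039, -0.51906249]]), 't': array([0.62094235, 0.09333752, 1.12034909])}
wrist {'K': array([[339.03661077,   0.        , 280.11842457],
       [  0.        , 339.03661077, 212.33053671],
       [  0.        ,   0.        ,   1.        ]]), 'R': array([[ 2.70925729e-01,  9.62600229e-01,  2.19611744e-04],
       [ 9.29082597e-01, -2.61551791e-01,  2.61526651e-01],
       [ 2.51803054e-01, -7.06502609e-02, -9.65196230e-01]]), 't': array([-0.65117675, -0.03456053,  0.37863177])}
0.15 [-9.00054427e+01  7.18686418e-02  7.43111567e+01] 0.08561162014502659
```

View pics/scene0.png

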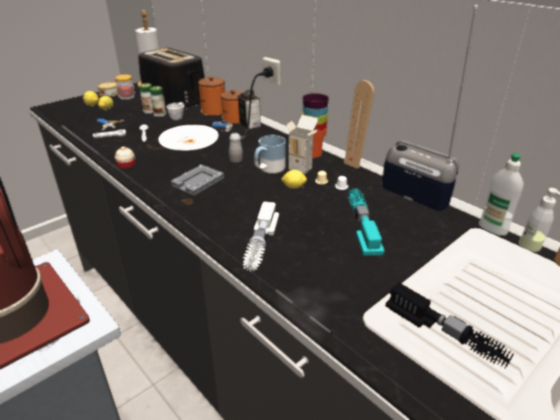

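View pics/side0.png

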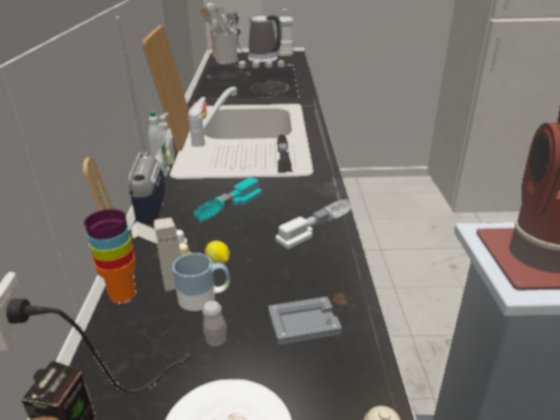

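View pics/wrist0.png

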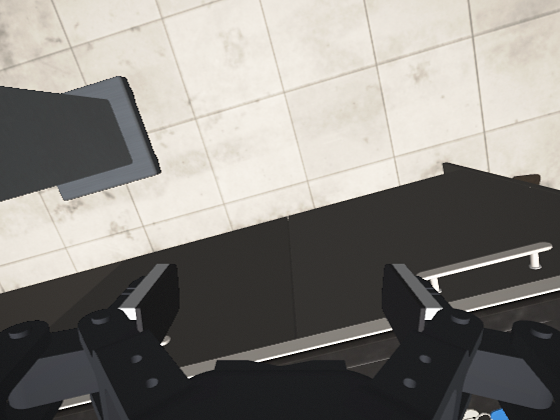

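```bash
cat > h.py <<'E'
import numpy as np, cv2
from rig import arm, solver, vision
def ray(n,uv,z,m=None):
    m=m or vision.camera_model(n); K,R,t=m["K"],m["R"],m["t"]
    c=-R.T@t; d=R.T@np.linalg.inv(K)@np.array([uv[0],uv[1],1.]); s=(z-c[2])/d[2]; return c+s*d
def proj(m,X):
    p=m["K"]@(m["R"]@np.asarray(X,float)+m["t"]); return p[:2]/p[2]
def save(n,f,crop=None,s=1):
    im=vision.read_camera(n) if isinstance(n,str) else n
    if crop: x0,y0,x1,y1=crop; im=im[y0:y1,x0:x1]
    im=cv2.resize(im,None,fx=s,fy=s,interpolation=cv2.INTER_CUBIC); cv2.imwrite("pics/"+f,im[:,:,::-1])
E
python3 - <<'E'
from h import *
a=cv2.imread("pics/scene0.png")[:,:,::-1];b=cv2.imread("pics/side0.png")[:,:,::-1]
save(a,"s_crop.png",(160,150,300,280),5);save(b,"d_crop.png",(220,180,360,350),3.5)
for uv in[(262,235),(198,182)]: print(ray("scene",uv,0.02))
for uv in[(295,235),(305,320)]: print(ray("side",uv,0.02))
E
```

```text
[ 0.52334701 -0.14536033  0.02      ]
[0.55376002 0.16924924 0.02      ]
[ 0.56983169 -0.08490441  0.02      ]
[0.56533278 0.2124713  0.02      ]
```

View pics/s_crop.png

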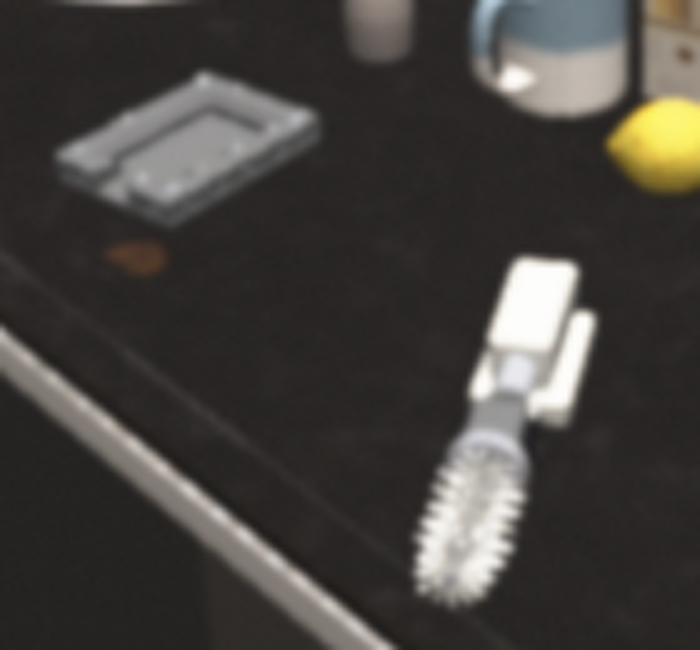

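View pics/d_crop.png

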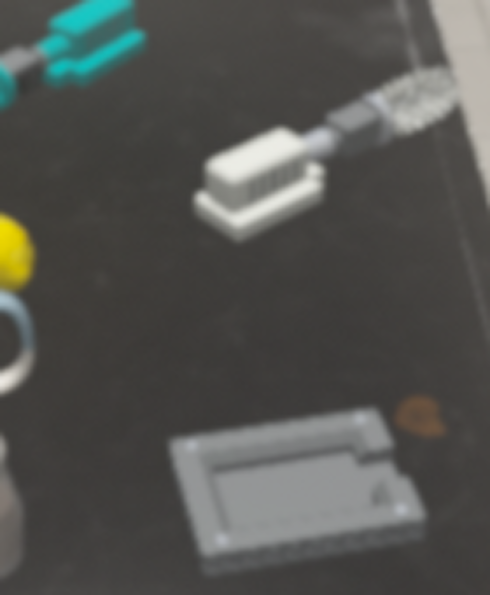

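```bash
python3 - <<'E'
from h import *
from scipy.spatial.transform import Rotation as Ro
m=vision.camera_model("wrist"); Rt=Ro.from_euler('xyz',arm.get_tool_rot(),degrees=True).as_matrix(); p=np.array(arm.get_tcp_pos())
c=-m["R"].T@m["t"]; print("cam in tool",Rt.T@(c-p)); print("axes in tool\n",(m["R"]@Rt)) 
# rough brush yaw from scene: block top far/near
ms=vision.camera_model("scene")
f=lambda u,v:(160+u/5,150+v/5)
for uv,z in [((520,380),.028),((450,590),.028),((545,260),.046),((520,350),.046)]: print(ray("scene",f(*uv),z))
g=lambda u,v:(220+u/3.5,180+v/3.5)
for uv,z in [((172,440),.018),((380,408),.018),((208,560),.018),((425,520),.018)]: print(ray("side",g(*uv),z))
for uv,z in [((205,73),.018),((320,120),.018),((58,155),.018),((175,215),.018)]: print(ray("scene",f(*uv),z))
# IK test
for yaw in(90,-90,70,110,-70,-110):
  for x in (.47,.42,.38,.36):
    q=solver.inverse_kinematics([x,.2,.11],[-90,0,yaw]); print(yaw,x,None if q is None else np.round(q,0))
E
```

```text
cam in tool [ 0.0012997  -0.07142309  0.06532698]
axes in tool
 [[ 9.99998772e-01 -1.47390486e-03 -5.32772965e-04]
 [-8.99573621e-04 -2.61434040e-01 -9.65220925e-01]
 [ 1.28335882e-03  9.65220219e-01 -2.61435045e-01]]
[ 0.54362991 -0.12940268  0.028     ]
[ 0.42140568 -0.22528333  0.028     ]
[ 0.6052301  -0.07812479  0.046     ]
[ 0.54346533 -0.13013216  0.046     ]
[0.63428834 0.16735186 0.018     ]
[0.51228197 0.14352913 0.018     ]
[0.61569413 0.26126067 0.018     ]
[0.49805238 0.23548728 0.018     ]
[0.62241064 0.25569513 0.018     ]
[0.63846934 0.16012528 0.018     ]
[0.50314224 0.22845385 0.018     ]
[0.5154402  0.12706202 0.018     ]
90 0.47 [-48.  15.  22. 116.  -7.  51.  68.]
90 0.42 [-51.  10.  21. 122.  -5.  49.  63.]
90 0.38 [-53.   5.  21. 126.  -3.  49.  59.]
90 0.36 [-55.   3.  20. 128.  -1.  49.  56.]
-90 0.47 [ -59.   16.   35.  116.  -12.   51. -107.]
-90 0.42 [ -61.   10.   33.  122.   -7.   49. -114.]
-90 0.38 [ -63.    5.   31.  127.   -4.   49. -120.]
-90 0.36 [ -64.    3.   30.  129.   -2.   48. -123.]
70 0.47 [-49.  15.  24. 116.  -8.  51.  49.]
70 0.42 [-52.  10.  23. 122.  -5.  49.  44.]
70 0.38 [-55.   5.  22. 126.  -3.  49.  39.]
70 0.36 [-56.   3.  21. 129.  -2.  48.  36.]
110 0.47 [-46.  15.  21. 116.  -7.  51.  88.]
110 0.42 [-50.  10.  20. 122.  -4.  49.  83.]
110 0.38 [-52.   5.  19. 126.  -2.  49.  79.]
110 0.36 [-53.   3.  19. 128.  -1.  49.  76.]
-70 0.47 [-59.  16.  35. 116. -12.  51. -87.]
-70 0.42 [-61.  10.  33. 122.  -7.  49. -94.]
-70 0.38 [ -63.    5.   31.  127.   -4.   49. -100.]
-70 0.36 [ -64.    3.   29.  129.   -2.   48. -103.]
-110 0.47 [ -85.   31.   70.  117.  -35.   57. -106.]
-110 0.42 [ -92.   22.   71.  123.  -26.   52. -116.]
-110 0.38 [ -99.   12.   72.  128.  -16.   49. -127.]
-110 0.36 [-104.    6.   73.  130.   -8.   49. -136.]
```

```bash
python3 - <<'E'
from h import *
import pickle
D={}
for n,p,y in [("hold",[.565,.198,.22],101),("brush",[.534,-.135,.22],128)]:
    arm.goto(p,[-90,0,y]); arm.wait(0.2)
    m=vision.camera_model("wrist"); im=vision.read_camera("wrist"); D[n]=(m,im); save(im,f"w_{n}.png")
    print(n,arm.get_time_s(),arm.get_tcp_pos(),arm.get_tool_rot(),np.round(arm.get_joint_pos(),0))
pickle.dump(D,open("views.pkl","wb"))
E
```

```text
hold 2.5 [0.56486538 0.19856977 0.22001848] [-9.00018986e+01 -4.44076971e-03  1.01047290e+02] [-43.  17.  24.  98.  -7.  66.  84.]
brush 4.0167 [ 0.53430815 -0.13407566  0.21990994] [-8.99941166e+01 -5.76499076e-03  1.28081597e+02] [-19.  12.  33. 105.  -7.  65. 144.]
```

View pics/w_hold.png

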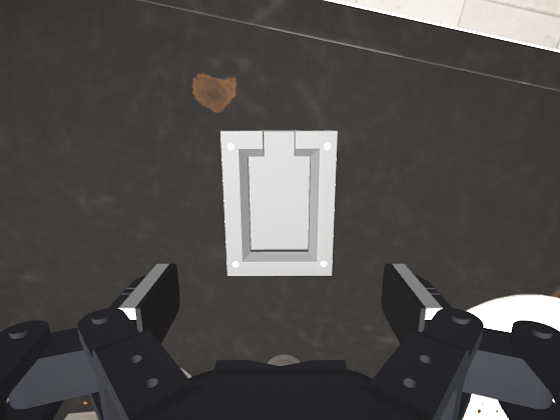

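View pics/w_brush.png

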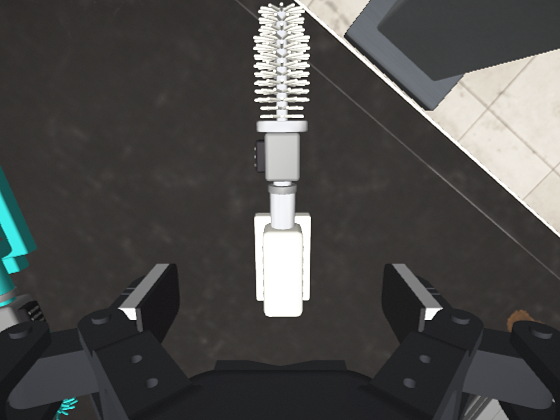

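```bash
python3 - <<'E'
from h import *
import pickle
D=pickle.load(open("views.pkl","rb"))
save(D["hold"][1],"c1.png",(210,120,350,285),3.6)
save(D["brush"][1],"c2.png",(235,105,330,325),2.7)
E
```

```text
(no output)
```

View pics/c1.png

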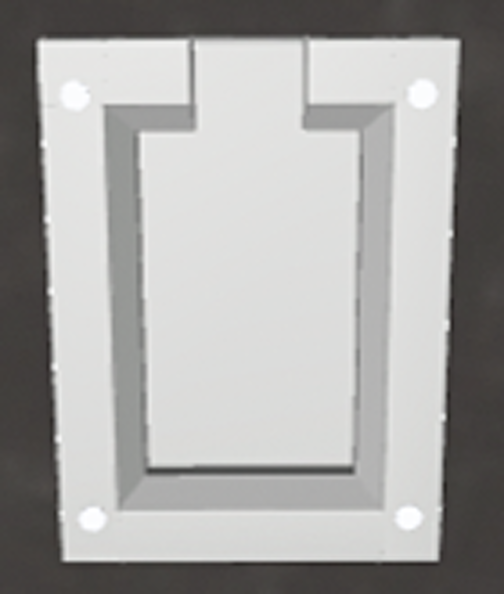

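View pics/c2.png

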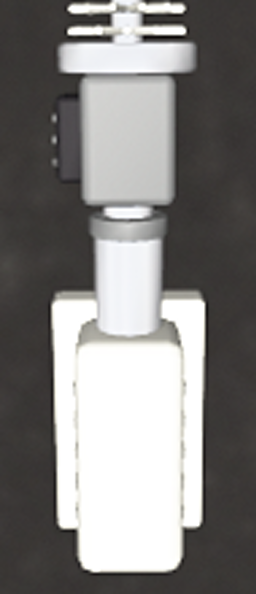

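```bash
cat > fit.py <<'E'
from h import *
from scipy.optimize import least_squares
def fit(m,uv,P,p0):
    uv=np.array(uv,float);P=np.array(P,float)
    def X(p):
        c,s=np.cos(p[2]),np.sin(p[2]); return np.c_[p[0]+c*P[:,0]-s*P[:,1],p[1]+s*P[:,0]+c*P[:,1],P[:,2]+(p[3] if len(p)>3 else 0)]
    f=lambda p:np.ravel([proj(m,x) for x in X(p)]-uv)
    r=least_squares(f,p0); return r.x,np.round(r.fun.reshape(-1,2),1)
E
python3 - <<'E'
from fit import *
import pickle
D=pickle.load(open("views.pkl","rb"))
m=D["hold"][0]
u=lambda a,b:(210+a/3.6-.36,120+b/3.6-.36)
uv=[u(38,39),u(460,39),u(63,560),u(439,560)]
# x->up in image, camera right = -y? 
P=[(.062,.046,.018),(.062,-.046,.018),(-.062,.046,.018),(-.062,-.046,.018)]
r,e=fit(m,uv,P,[.567,.199,np.radians(-169)]); print("hold",r[:2],np.degrees(r[2]),e.tolist())
uv+=[u(146,470),u(355,470)]; P+=[(-.0415,.0255,.012),(-.0415,-.0255,.012)]
r,e=fit(m,uv,P,[.567,.199,np.radians(-169),0]); print("hold z free",r,np.degrees(r[2]),e.tolist())
m=D["brush"][0]
u=lambda a,b:(235+a/2.7-.3,105+b/2.7-.3)
uv=[u(53,292),u(205,292),u(79,572),u(181,572),u(80,76),u(177,76),u(81,206),u(176,206)]
P=[(.04,.024,.014),(.04,-.024,.014),(-.037,.016,.046),(-.037,-.016,.046),(.110,.013,.041),(.110,-.013,.041),(.074,.013,.041),(.074,-.013,.041)]
r,e=fit(m,uv,P,[.574,-.104,np.radians(-142)]); print("brush",r[:2],np.degrees(r[2]),e.tolist())
r,e=fit(m,uv,P,[.574,-.104,np.radians(-142),0]); print("brush",r,np.degrees(r[2]),e.tolist())
ms=vision.camera_model("scene")
E
```

```text
hold [0.56954282 0.19998223] -168.86525243943598 [[0.0, 0.0], [0.1, -0.2], [-0.1, 0.2], [-0.0, -0.0]]
hold z free [ 5.69502060e-01  1.99971990e-01 -2.94734935e+00 -6.68138827e-04] -168.87067876373644 [[0.2, -0.0], [-0.0, -0.3], [-0.0, -0.2], [-0.2, -0.4], [0.2, 0.5], [-0.2, 0.4]]
brush [ 0.57484047 -0.0990767 ] -141.67492646300641 [[-0.3, 2.3], [-0.1, 2.1], [-0.7, -0.2], [0.7, -0.4], [-0.1, -1.4], [0.1, -1.5], [0.3, 0.0], [-0.0, -0.1]]
brush [ 5.75121934e-01 -9.88419493e-02 -2.47270148e+00 -1.56874513e-03] -141.67535908402166 [[-0.1, 2.2], [-0.2, 2.0], [-0.6, -0.9], [0.6, -1.0], [-0.0, -0.9], [0.0, -1.1], [0.4, 0.2], [-0.1, -0.0]]
```

```bash
python3 - <<'E'
from fit import *
import pickle
D=pickle.load(open("views.pkl","rb"))
m=D["brush"][0]
u=lambda a,b:(235+a/2.7-.3,105+b/2.7-.3)
uv=[u(53,292),u(205,292),u(79,572),u(181,572),u(80,76),u(177,76),u(81,206),u(176,206)]
P=[(.04,.024,.002),(.04,-.024,.002),(-.037,.016,.046),(-.037,-.016,.046),(.110,.013,.041),(.110,-.013,.041),(.074,.013,.041),(.074,-.013,.041)]
r,e=fit(m,uv,P,[.574,-.104,np.radians(-142)]); print("brush",r[:2],np.degrees(r[2]),e.tolist())
P2=[(-.04,.024,.014),(-.04,-.024,.014),(.04,.024,.014),(.04,.024,0),(.037,.016,.046),(.037,-.016,.046),(.037,0,.046)]
c,s=np.cos(r[2]),np.sin(r[2])
for p in P2:
    q=proj(m,(r[0]+c*p[0]-s*p[1],r[1]+s*p[0]+c*p[1],p[2])); print(p,np.round((q-[234.7,104.7])*2.7))
b=r
B=lambda x,y=0:(b[0]+c*x-s*y,b[1]+s*x+c*y)
by=np.degrees(r[2])
for z in(.2,.12,.088):
  for d in (90,-90+360):
    q=solver.inverse_kinematics([*B(0),z],[-90,0,(by+d+180)%360-180]); print(z,d,None if q is None else np.round(q))
h=[.56954,.19998];hy=-168.87;ch,sh=np.cos(np.radians(hy)),np.sin(np.radians(hy))
for k in(0,.092,.192):
  for d in (90,270):
    q=solver.inverse_kinematics([h[0]+ch*k,h[1]+sh*k,.09],[-90,0,(hy+d+180)%360-180]); print(k,d,None if q is None else np.round(q))
E
```

```text
brush [ 0.57534895 -0.09865511] -141.67200726846437 [[0.8, -0.6], [-1.2, -0.9], [-0.6, 0.5], [0.7, 0.3], [-0.1, -0.4], [0.1, -0.6], [0.3, 0.9], [-0.0, 0.7]]
(-0.04, 0.024, 0.014) [ 58. 528.]
(-0.04, -0.024, 0.014) [200. 528.]
(0.04, 0.024, 0.014) [ 52. 300.]
(0.04, 0.024, 0) [ 56. 289.]
(0.037, 0.016, 0.046) [ 73. 341.]
(0.037, -0.016, 0.046) [186. 341.]
(0.037, 0, 0.046) [129. 341.]
0.2 90 [-41.  25.  59. 103. -23.  66. -26.]
0.2 270 [-20.  17.  31. 102. -10.  63. 142.]
0.12 90 [-40.  32.  58. 107. -32.  59. -20.]
0.12 270 [-19.  23.  30. 106. -14.  55. 145.]
0.088 90 [-38.  35.  57. 108. -36.  57. -17.]
0.088 270 [-18.  25.  29. 107. -15.  51. 146.]
0 90 [-73.  47.  69. 105. -49.  65. -64.]
0 270 [-42.  26.  23. 104. -13.  52.  88.]
0.092 90 [-82.  35.  70. 118. -40.  56. -69.]
0.092 270 [-46.  17.  22. 116.  -9.  48.  83.]
0.192 90 [-95.  14.  72. 130. -18.  47. -89.]
0.192 270 [-48.   6.  19. 129.  -3.  46.  74.]
```

```bash
python3 - <<'E'
from h import *
for n,uv,z in [("side",(215,342),0),("side",(195,303),0),("side",(228,277),.045),("side",(217,262),.01),("scene",(236,161),0),("scene",(271,170),0),("scene",(294,187),.01)]: print(n,uv,ray(n,uv,z))
E
cat > c.py <<'E'
import numpy as np
b=np.array([.57535,-.09866]); by=-141.672
h=np.array([.56954,.19998]); hy=-168.87
d=lambda a:np.array([np.cos(np.radians(a)),np.sin(np.radians(a))])
ob=[-90,0,by+270]; oh=[-90,0,hy+270]
E
python3 - <<'E'
from h import *; from c import *
arm.move_linear([*b,.14],feed=.15,orientation=ob)
print(arm.move_linear([*b,.092],feed=.1,contact_N=8))
print(arm.get_tcp_pos(),arm.get_contact_force())
arm.wait(.1); save("wrist","g0.png"); 
arm.clamp(60); print(arm.get_finger_gap(),arm.get_tcp_pos(),arm.get_contact_force(),arm.get_time_s())
save("wrist","g1.png")
E
```

```text
side (215, 342) [0.73724571 0.24516281 0.        ]
side (195, 303) [7.89252181e-01 1.33841390e-01 1.11022302e-16]
side (228, 277) [0.71932659 0.10635408 0.045     ]
side (217, 262) [0.75397451 0.00574341 0.01      ]
scene (236, 161) [0.73663575 0.2305849  0.        ]
scene (271, 170) [0.7785372 0.1100253 0.       ]
scene (294, 187) [ 0.74694587 -0.02370742  0.01      ]
False
[ 0.57548807 -0.09890312  0.0922687 ] [0.11786245 0.56057058 0.89836158]
0.031245311729500135 [ 0.57568105 -0.09879622  0.09233201] [ 0.20801317 -0.05171386  2.59567516] 6.1417
```

View pics/g1.png

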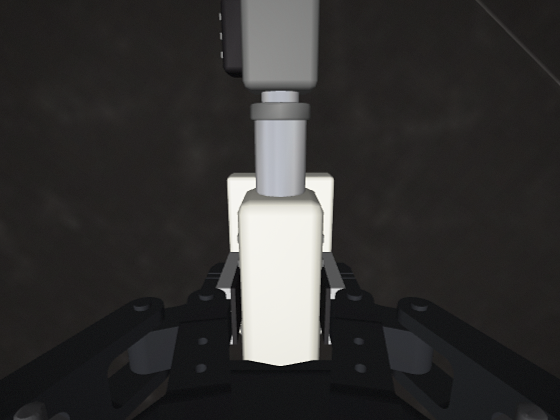

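```bash
python3 - <<'E'
from h import *; from c import *
m=vision.camera_model("wrist"); p=np.array(arm.get_tcp_pos())[:2]
print((p-b)@d(by),(p-b)@d(by+90),np.array(arm.get_tool_rot()))
for P in [(.074,.013,.041),(.074,-.013,.041),(.04,.024,.014),(.04,-.024,.014),(.04,.024,0),(.07,0,.038),(.037,0,.046)]:
    X=[*(p+d(by)*P[0]+d(by+90)*P[1]),P[2]]; print(P,np.round(proj(m,X),1))
save(cv2.imread("pics/g1.png")[:,:,::-1],"g1c.png",(200,60,360,220),3.7)
E
```

```text
-0.00014919461210024376 0.0003301743208239733 [-9.00294208e+01  3.31259014e-02  1.28318556e+02]
(0.074, 0.013, 0.041) [241.1  91.2]
(0.074, -0.013, 0.041) [317.1  91.2]
(0.04, 0.024, 0.014) [225.5 177.1]
(0.04, -0.024, 0.014) [333.3 177. ]
(0.04, 0.024, 0) [230.  172.4]
(0.07, 0, 0.038) [279.1 103.9]
(0.037, 0, 0.046) [279.2 200. ]
```

View pics/g1c.png

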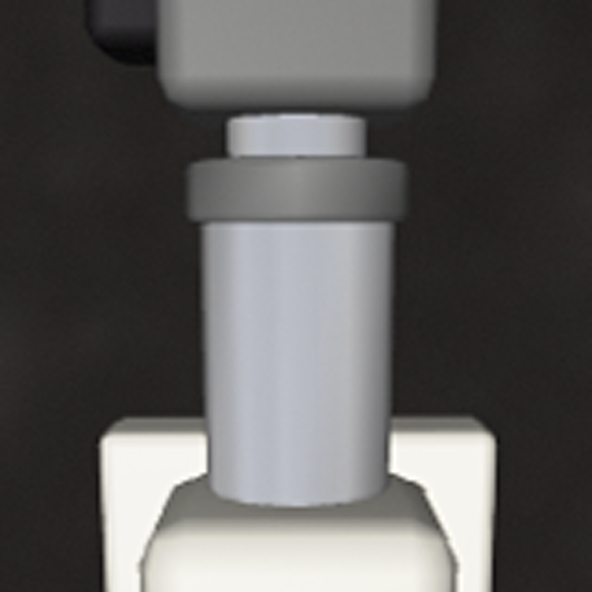

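```bash
python3 - <<'E'
from h import *; from c import *
arm.move_linear([*b,.21],feed=.15)
arm.move_linear([*h,.21],feed=.2,orientation=oh)
arm.move_linear([*h,.135],feed=.12); arm.wait(.2)
p=np.array(arm.get_tcp_pos()); print((p[:2]-h)@d(hy),(p[:2]-h)@d(hy+90),p,arm.get_tool_rot(),hy+270,arm.get_finger_gap(),arm.get_contact_force(),arm.get_time_s())
m=vision.camera_model("wrist"); save("wrist","p0.png");save("side","p1.png",(200,180,400,360),3.5)
for P in [(.062,.046,.018),(.062,-.046,.018)]:
    print(proj(m,[*(h+d(hy)*P[0]+d(hy+90)*P[1]),P[2]]))
E
```

```text
-0.0005088953216972742 -8.31156544807778e-05 [0.57002328 0.20015979 0.13590999] [-9.00835204e+01 -2.94922281e-02  1.01128946e+02] 101.13 0.031359560396661684 [ 0.16374267  1.03167439 -5.48925651] 9.7417
[192.64427285 124.38131586]
[362.925859  124.2855475]
```

View pics/p0.png

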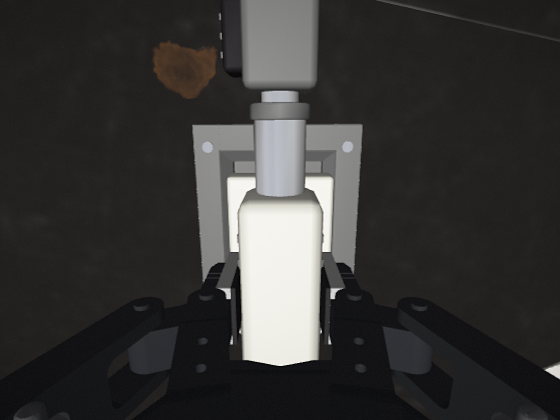

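View pics/p1.png

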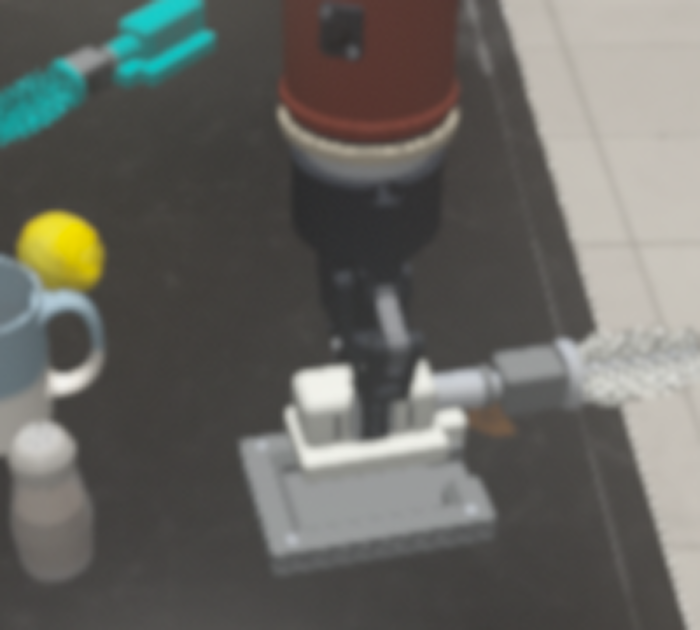

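```bash
python3 - <<'E'
from h import *; from c import *
m=vision.camera_model("wrist"); p=np.array(arm.get_tcp_pos())
print(p)
for P in [(.04,.024,.014),(.04,-.024,.014),(.074,.013,.041),(.074,-.013,.041)]:
    X=[*(p[:2]+d(hy)*P[0]+d(hy+90)*P[1]),P[2]+p[2]-.0923]; print(P,np.round(proj(m,X),1))
for P in [(.062,.046,.018),(.062,-.046,.018),(.0475,.0315,.018),(.0475,-.0315,.018)]:
    print(P,proj(m,[*(h+d(hy)*P[0]+d(hy+90)*P[1]),P[2]]))
save(cv2.imread("pics/p0.png")[:,:,::-1],"p0c.png",(180,110,380,260),3.8)
E
```

```text
[0.56976847 0.20013512 0.13558519]
(0.04, 0.024, 0.014) [223.8 177.8]
(0.04, -0.024, 0.014) [331.7 177.7]
(0.074, 0.013, 0.041) [239.1  92.2]
(0.074, -0.013, 0.041) [315.1  92.1]
(0.062, 0.046, 0.018) [192.5897839  124.94352364]
(0.062, -0.046, 0.018) [363.05875356 124.85573905]
(0.0475, 0.0315, 0.018) [220.72075397 152.11175248]
(0.0475, -0.0315, 0.018) [335.07267449 152.04238578]
```

View pics/p0c.png

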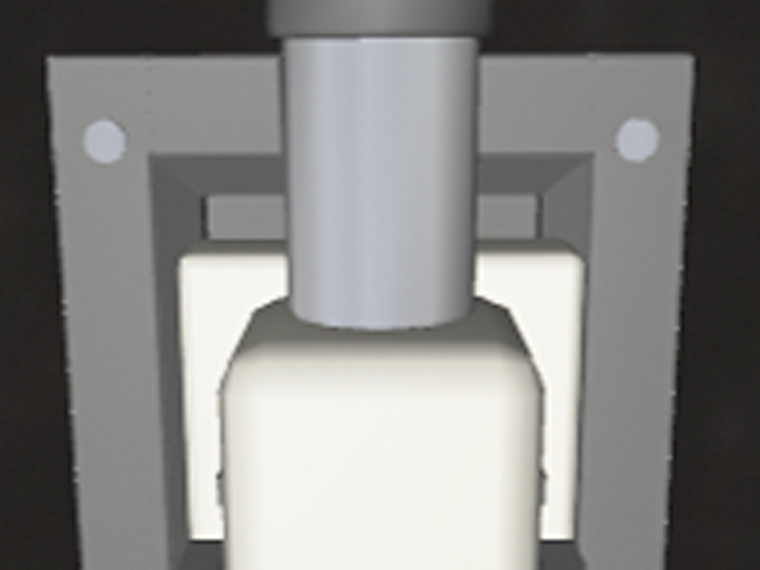

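```bash
python3 - <<'E'
from h import *; from c import *
t=h+d(hy+90)*.0008
print(arm.move_linear([*t,.115],feed=.06,contact_N=8)); arm.wait(.3)
p=np.array(arm.get_tcp_pos());m=vision.camera_model("wrist"); im=vision.read_camera("wrist"); save(im,"p2c.png",(180,110,380,260),3.8)
print(p,arm.get_time_s(),arm.get_contact_force(),arm.get_tool_rot())
for P in [(.04,.024,.014),(.04,-.024,.014)]:
    X=[*(p[:2]+d(hy)*P[0]+d(hy+90)*P[1]),P[2]+p[2]-.0923]; print(P,np.round((proj(m,X)-[180,110])*3.8,1))
for P in [(.062,.046,.018),(.062,-.046,.018),(.0475,.0315,.018),(.0475,-.0315,.018)]:
    print(P,np.round((proj(m,[*(h+d(hy)*P[0]+d(hy+90)*P[1]),P[2]])-[180,110])*3.8,1))
E
```

```text
False
[0.56984379 0.19925721 0.11528503] 10.675 [ 0.7203007   0.10974861 -6.21180876] [-9.00218446e+01 -9.15792753e-03  1.01131758e+02]
(0.04, 0.024, 0.014) [166.4 258. ]
(0.04, -0.024, 0.014) [576.1 257.7]
(0.062, 0.046, 0.018) [15.1 60.3]
(0.062, -0.046, 0.018) [740.3  59.9]
(0.0475, 0.0315, 0.018) [135.3 175.5]
(0.0475, -0.0315, 0.018) [620.5 175.2]
```

View pics/p2c.png

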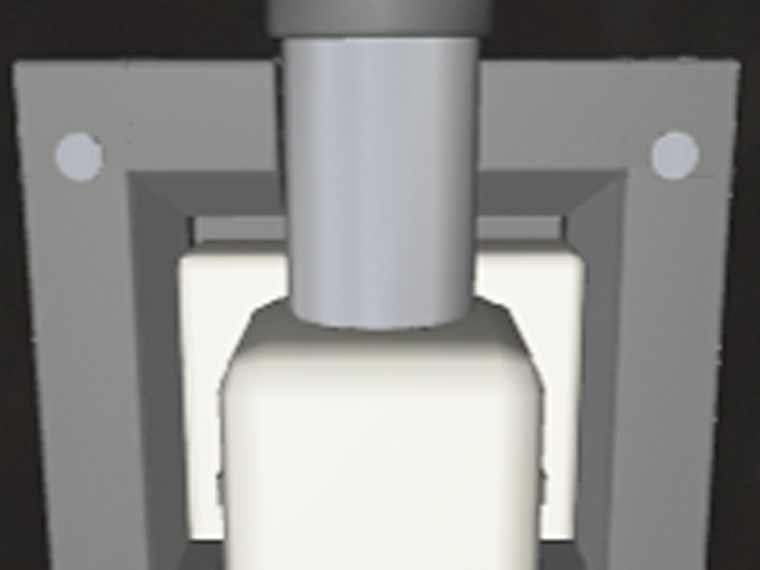

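```bash
python3 - <<'E'
from h import *; from c import *
t=h+d(hy+90)*.0012
r=arm.move_linear([*t,.0965],feed=.03,contact_N=12); arm.wait(.2)
p=np.array(arm.get_tcp_pos()); print(r,p,(p[:2]-h)@d(hy),(p[:2]-h)@d(hy+90),arm.get_tool_rot(),arm.get_contact_force(),arm.get_time_s())
save("wrist","p3c.png",(180,110,380,260),3.8)
E
```

```text
True [0.56955888 0.19874398 0.09831521] 0.00022007139016617038 0.0012164216841091444 [-8.99537992e+01  7.57696964e-04  1.01123594e+02] [-1.61720438 -0.23746094  5.50325049] 11.425
```

View pics/p3c.png

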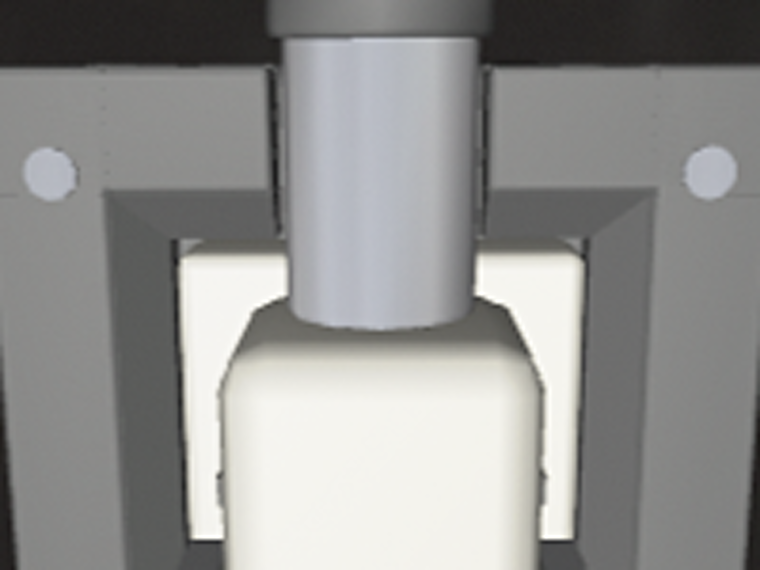

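```bash
python3 - <<'E'
from h import *; from c import *
import pickle
arm.release(); print(arm.get_tcp_pos(),arm.get_contact_force())
t=h+d(hy+90)*.0012
arm.move_linear([*t,.16],feed=.12)
arm.move_linear([*(t+d(hy)*.07),.19],feed=.15,orientation=oh); arm.wait(.3)
m=vision.camera_model("wrist"); im=vision.read_camera("wrist"); pickle.dump((m,im),open("v2.pkl","wb"))
print(arm.get_tcp_pos(),arm.get_tool_rot(),arm.get_time_s())
save(im,"q0.png",(190,60,370,340),2.1); save("side","q1.png",(250,230,400,350),4.5)
E
```

```text
[0.56854541 0.19850056 0.0970762 ] [0.4207769  0.54082157 0.10105644]
[0.50129192 0.18520932 0.18963435] [-8.99740430e+01  2.92066260e-02  1.01117896e+02] 13.7333
```

View pics/q0.png

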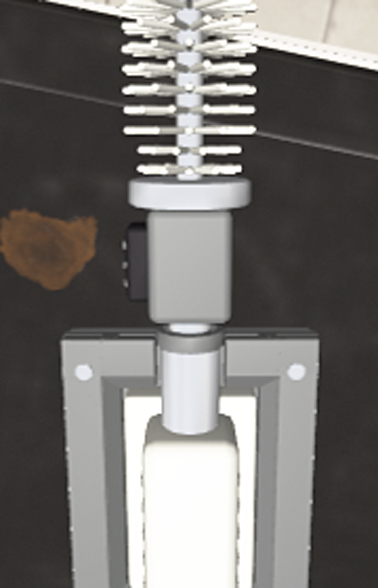

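View pics/q1.png

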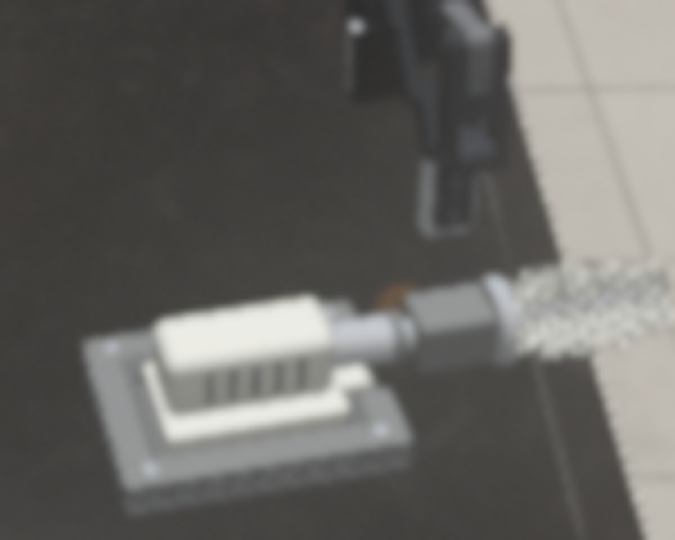

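```bash
python3 - <<'E'
from h import *; from c import *
import pickle
m,im=pickle.load(open("v2.pkl","rb"))
save(im,"q2.png",(230,140,330,340),2.95)
save(im,"q3.png",(240,140,320,225),7)
f=lambda X:np.round((proj(m,X)-[190,60])*2.1,1)
for off in(0,.0012):
  for P in [(.062,.046,.018),(.062,-.046,.018),(-.02,.046,.018),(-.02,-.046,.018)]+[(.074,.013,.047),(.074,-.013,.047),(.110,.013,.047),(.110,-.013,.047),(-.02,.016,.052),(-.02,-.016,.052),(.02,.016,.052),(.02,-.016,.052)]:
    print(off,P,f([*(h+d(hy)*P[0]+d(hy+90)*(P[1]+off)),P[2]]))
E
```

```text
0 (0.062, 0.046, 0.018) [ 61. 338.]
0 (0.062, -0.046, 0.018) [319.4 337.7]
0 (-0.02, 0.046, 0.018) [ 71.2 541.5]
0 (-0.02, -0.046, 0.018) [309.4 541.3]
0 (0.074, 0.013, 0.047) [148.7 327.6]
0 (0.074, -0.013, 0.047) [232.  327.5]
0 (0.11, 0.013, 0.047) [146.8 211.8]
0 (0.11, -0.013, 0.047) [233.8 211.7]
0 (-0.02, 0.016, 0.052) [143.4 597.6]
0 (-0.02, -0.016, 0.052) [237.5 597.5]
0 (0.02, 0.016, 0.052) [141.3 491.5]
0 (0.02, -0.016, 0.052) [239.6 491.4]
0.0012 (0.062, 0.046, 0.018) [ 57.7 338. ]
0.0012 (0.062, -0.046, 0.018) [316.  337.7]
0.0012 (-0.02, 0.046, 0.018) [ 68.1 541.5]
0.0012 (-0.02, -0.046, 0.018) [306.3 541.3]
0.0012 (0.074, 0.013, 0.047) [144.9 327.6]
0.0012 (0.074, -0.013, 0.047) [228.1 327.5]
0.0012 (0.11, 0.013, 0.047) [142.8 211.8]
0.0012 (0.11, -0.013, 0.047) [229.7 211.7]
0.0012 (-0.02, 0.016, 0.052) [139.9 597.6]
0.0012 (-0.02, -0.016, 0.052) [234.  597.5]
0.0012 (0.02, 0.016, 0.052) [137.6 491.5]
0.0012 (0.02, -0.016, 0.052) [235.9 491.4]
```

View pics/q2.png

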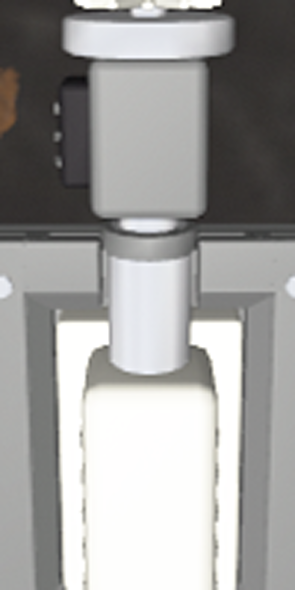

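View pics/q3.png

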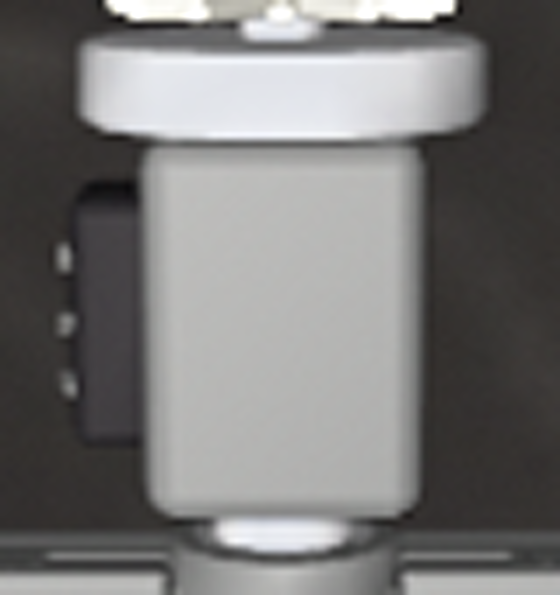

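```bash
python3 - <<'E'
from h import *; from c import *
t=h+d(hy)*.0905+d(hy+90)*.0015
arm.move_linear([*t,.14],feed=.15,orientation=oh)
print(arm.move_linear([*t,.089],feed=.08,contact_N=8)); arm.wait(.3)
p=np.array(arm.get_tcp_pos()); print(p,(p[:2]-h)@d(hy),(p[:2]-h)@d(hy+90),arm.get_contact_force(),arm.get_tool_rot())
save("wrist","r0.png"); arm.clamp(40); arm.wait(.2)
p=np.array(arm.get_tcp_pos()); print(p,(p[:2]-h)@d(hy),(p[:2]-h)@d(hy+90),arm.get_contact_force(),arm.get_moment(),arm.get_finger_gap(),arm.get_time_s())
save("wrist","r1.png");save("side","r2.png",(250,230,400,350),4.5)
E
```

```text
False
[0.48117171 0.18117649 0.08932018] 0.09033598067663749 0.001391615354422592 [ 0.02540323 -0.78903758  0.22976145] [-9.00307215e+01 -1.82989562e-02  1.01132143e+02]
[0.48097362 0.18135083 0.0892182 ] 0.09049669838247791 0.0011823138530588659 [-2.55901444  1.06125193  5.89344373] [0.11851949 0.58241989 0.05394448] 0.025445984255223753 16.2
```

View pics/r1.png

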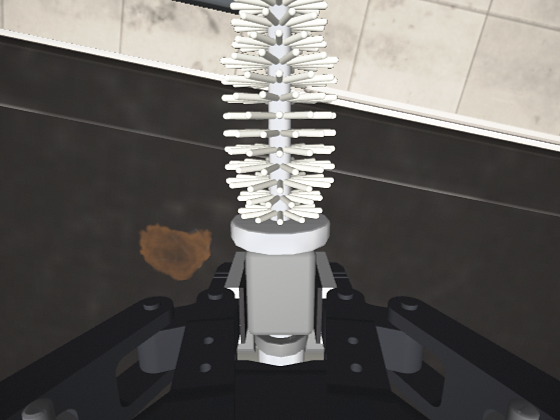

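View pics/r2.png

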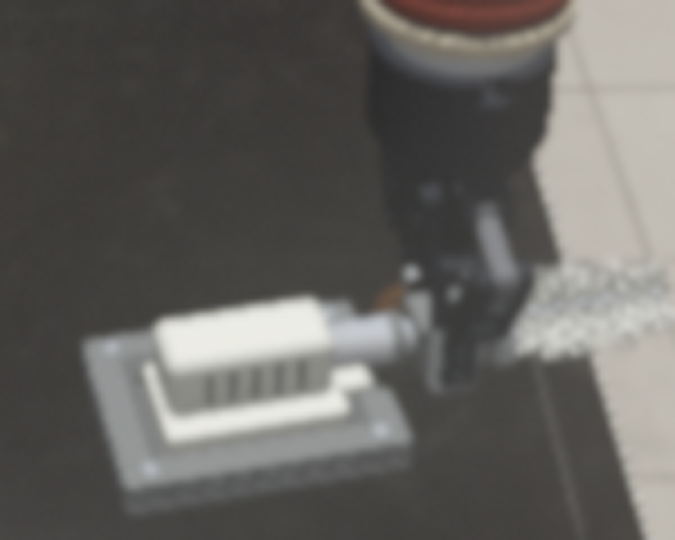

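```bash
python3 - <<'E'
from h import *; from c import *
t=h+d(hy)*.0905+d(hy+90)*.0015
for z in(.0895,.090):
    arm.move_linear([*t,z],feed=.05); arm.wait(.2)
    p=np.array(arm.get_tcp_pos()); print(z,p,(p[:2]-h)@d(hy),(p[:2]-h)@d(hy+90),arm.get_contact_force(),arm.get_moment())
print(arm.get_time_s())
save("side","r3.png",(250,230,400,350),4.5)
E
```

```text
0.0895 [0.48096774 0.18111469 0.08937146] 0.09054804770146059 0.0014128759285253864 [ 0.15148116  2.40095847 -1.22746731] [0.35877747 0.1430719  0.15968933]
0.09 [0.48078086 0.18074015 0.08977563] 0.09080371398496187 0.0017442906808640354 [ 0.68659106  0.13764226 -4.18425461] [-0.032008    0.29294399  0.02673378]
17.2
```

View pics/r3.png

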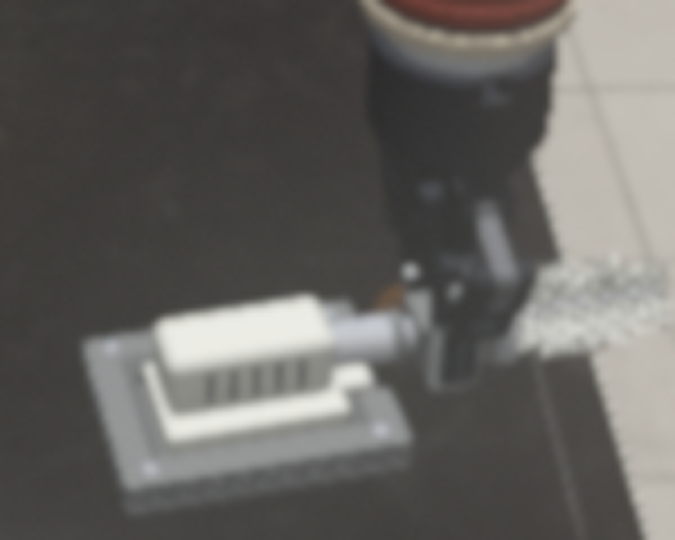

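```bash
python3 - <<'E'
from h import *; from c import *
P=lambda s,z=.0893:[*(h+d(hy)*(.0905+s)+d(hy+90)*.0015),z]
def st(l):
    p=np.array(arm.get_tcp_pos()); F=np.array(arm.get_contact_force()); print(l,"x",(p[:2]-h)@d(hy)-.0905,"y",(p[:2]-h)@d(hy+90),"z",p[2],"Fx",F[:2]@d(hy),"Fy",F[:2]@d(hy+90),"Fz",F[2],arm.get_finger_gap(),arm.get_time_s())
arm.move_linear(P(0),feed=.05); arm.wait(.2); st("0")
r=arm.move_linear(P(.03),feed=.05,contact_N=15); arm.wait(.2); st(r)
save("side","t0.png",(250,230,400,350),4.5);save("wrist","t1.png")
E
```

```text
0 x 0.00023903697846409944 y 0.0016363037872249655 z 0.08932876529356601 Fx 4.503920508657263 Fy 1.1569880734432156 Fz 2.685576373515004 0.025227965166685674 17.7
False x 0.02976679930485787 y 0.0015181955281962337 z 0.08937066933519952 Fx -2.6493535244498756 Fy 1.9424489511784262 Fz -2.6407554315386186 0.02536211286726361 18.65
```

View pics/t0.png

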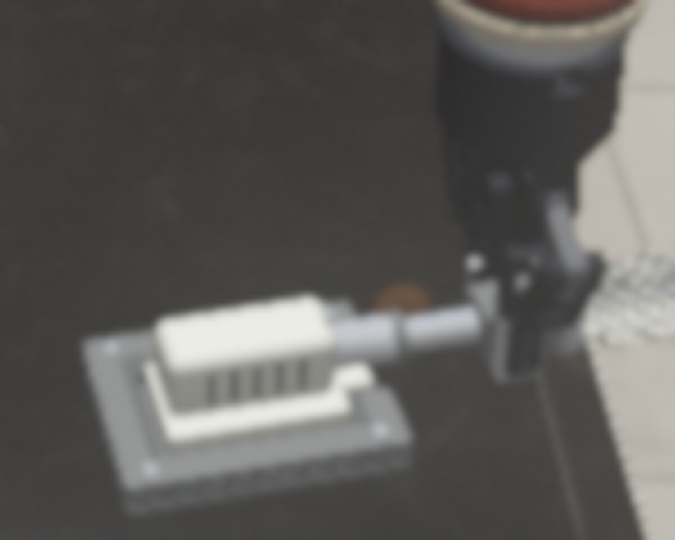

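View pics/t1.png

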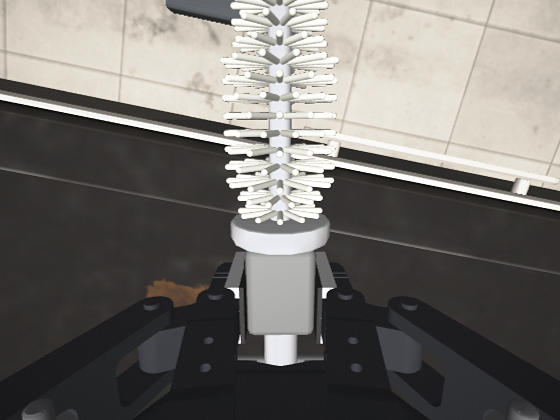

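```bash
python3 - <<'E'
from h import *; from c import *
P=lambda s,z=.0893:[*(h+d(hy)*(.0905+s)+d(hy+90)*.0015),z]
def st(l):
    p=np.array(arm.get_tcp_pos()); F=np.array(arm.get_contact_force()); print(l,"x",(p[:2]-h)@d(hy)-.0905,"y",(p[:2]-h)@d(hy+90),"z",p[2],"Fx",F[:2]@d(hy),"Fy",F[:2]@d(hy+90),"Fz",F[2],arm.get_finger_gap(),arm.get_time_s())
r=arm.move_linear(P(.092),feed=.05,contact_N=15); arm.wait(.2); st(r)
r=arm.move_linear(P(.106),feed=.015,contact_N=7); st(r); arm.wait(.3);st("w")
save("side","u0.png",(250,230,400,350),4.5);save("wrist","u1.png")
E
```

```text
False x 0.09196723271438412 y 0.0015020592006894087 z 0.08928685172601698 Fx -3.2922650504521367 Fy 2.55976258529206 Fz -0.2697592040158273 0.025537212482778803 20.3417
True x 0.1008427283047035 y 0.0016521120275905178 z 0.08936298619776617 Fx -3.7973279958565724 Fy -0.16141275975570896 Fz -1.9490420117839062 0.02527370243246066 21.0
w x 0.10076206400703008 y 0.0018244810205651897 z 0.08926862286973558 Fx -2.7918294568604014 Fy -0.8820593171239776 Fz -2.1944046858244692 0.025474443532763635 21.3
```

View pics/u0.png

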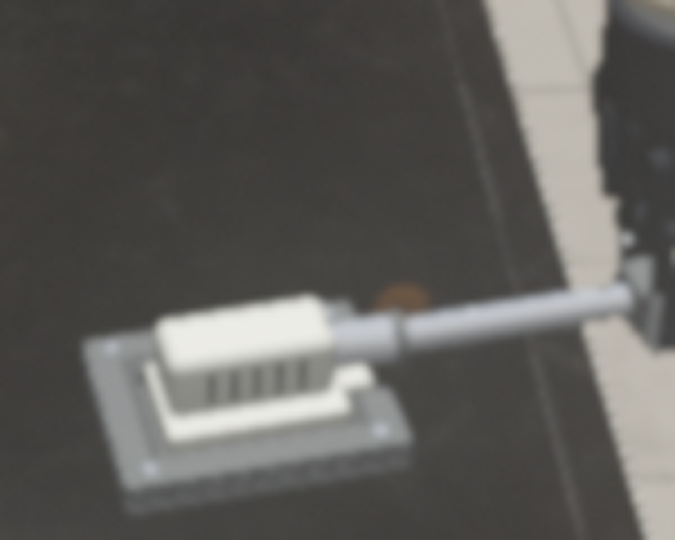

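```bash
python3 - <<'E'
from h import *; from c import *
P=lambda s,z=.0893:[*(h+d(hy)*(.0905+s)+d(hy+90)*.0015),z]
def av(l):
    F=[];X=[]
    for i in range(8):
        arm.wait(.04); F.append(arm.get_contact_force()); X.append(arm.get_tcp_pos())
    F=np.mean(F,0);p=np.mean(X,0); print(l,np.round([1e3*((p[:2]-h)@d(hy)-.0905),1e3*((p[:2]-h)@d(hy+90)),1e3*p[2],F[:2]@d(hy),F[:2]@d(hy+90),F[2]],2),arm.get_time_s())
av("now")
for s in(.1015,.1025,.1035):
    r=arm.move_linear(P(s),feed=.02); av(s)
save("side","u2.png",(250,230,400,350),4.5)
E
```

```text
now [100.74   1.93  89.28  -3.31  -1.6   -1.57] 21.7333
0.1015 [101.02   1.65  89.4   -6.7   -0.33  -3.9 ] 22.3167
0.1025 [101.14   1.62  89.66 -10.38  -0.44  -6.37] 22.9
0.1035 [101.3    1.56  89.95 -13.72   0.23  -7.73] 23.4833
```

View pics/u2.png

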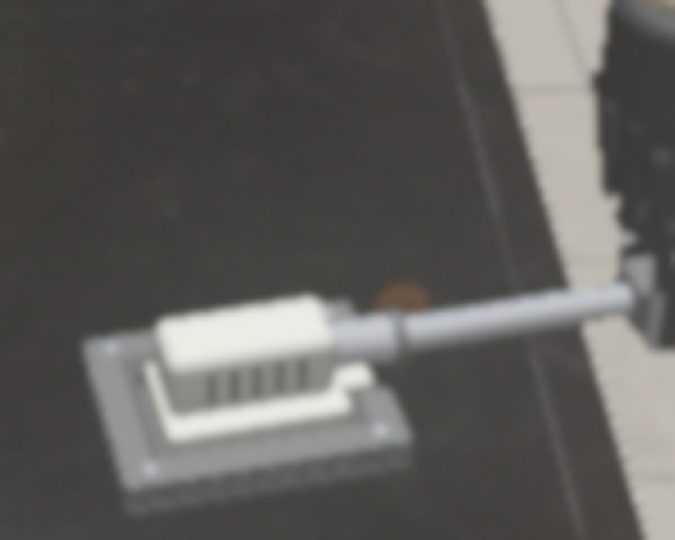

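```bash
python3 - <<'E'
from h import *; from c import *
P=lambda s,z=.0893:[*(h+d(hy)*(.0905+s)+d(hy+90)*.0015),z]
def av(l):
    F=[];X=[]
    for i in range(8):
        arm.wait(.04); F.append(arm.get_contact_force()); X.append(arm.get_tcp_pos())
    F=np.mean(F,0);p=np.mean(X,0); print(l,np.round([1e3*((p[:2]-h)@d(hy)-.0905),1e3*((p[:2]-h)@d(hy+90)),1e3*p[2],F[:2]@d(hy),F[:2]@d(hy+90),F[2]],2),arm.get_finger_gap(),arm.get_time_s())
for s,z in((.102,.0889),(.102,.0886)):
    r=arm.move_linear(P(s,z),feed=.02); av((s,z))
save("side","v0.png",(250,230,400,350),4.5);save("scene","v1.png",(140,130,340,280),3.8);save("wrist","v2.png")
E
```

```text
(0.102, 0.0889) [ 1.011e+02  1.560e+00  8.929e+01 -5.980e+00  9.000e-02 -6.200e-01] 0.02528360215668945 24.1167
(0.102, 0.0886) [ 1.0115e+02  1.5400e+00  8.9030e+01 -5.1500e+00  1.0000e-02  2.3000e-01] 0.025549545793751575 24.7
```

View pics/v0.png

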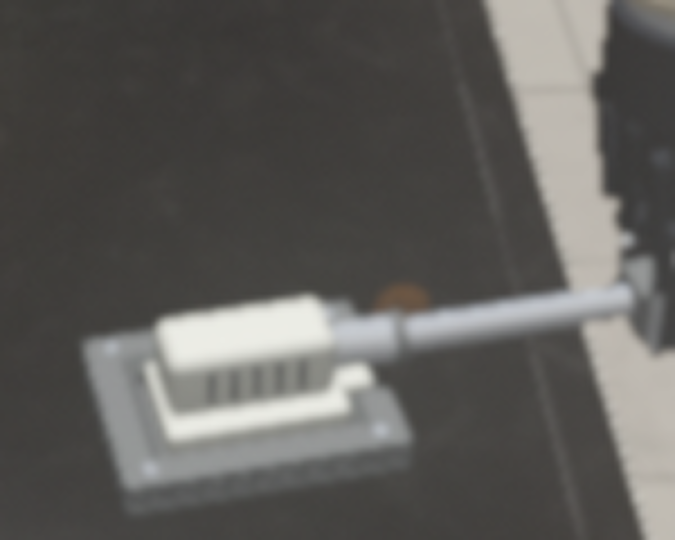

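View pics/v1.png

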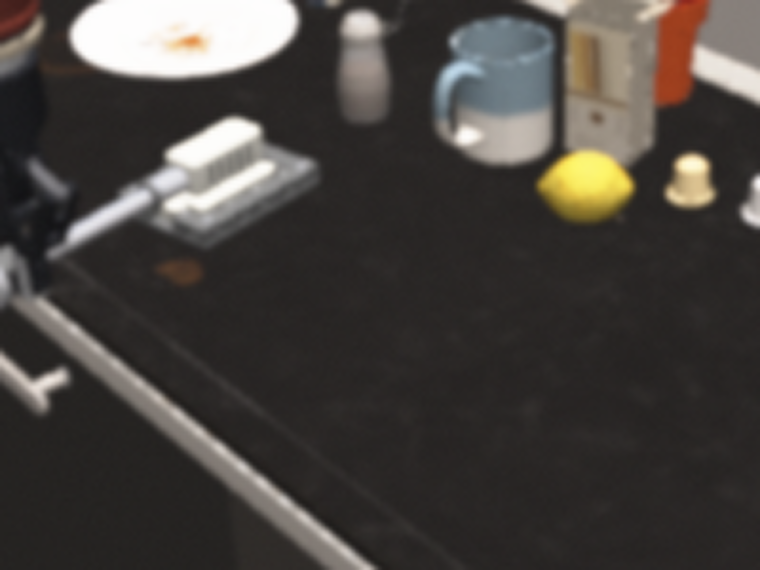

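View pics/v2.png

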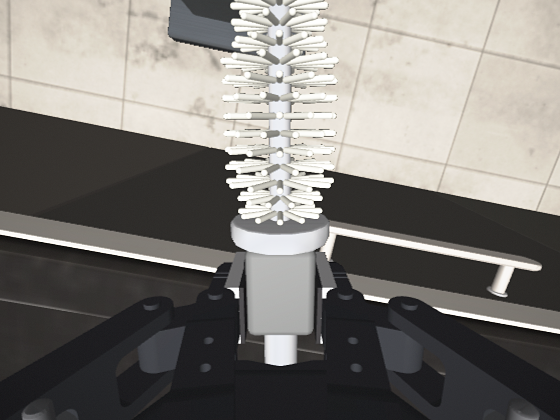

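```bash
python3 - <<'E'
from h import *; from c import *
P=lambda s,z=.0893:[*(h+d(hy)*(.0905+s)+d(hy+90)*.0015),z]
def av(l):
    F=[];X=[]
    for i in range(10):
        arm.wait(.04); F.append(arm.get_contact_force()); X.append(arm.get_tcp_pos())
    F=np.mean(F,0);p=np.mean(X,0); print(l,np.round([1e3*((p[:2]-h)@d(hy)-.0905),1e3*((p[:2]-h)@d(hy+90)),1e3*p[2],F[:2]@d(hy),F[:2]@d(hy+90),F[2]],2),arm.get_finger_gap(),arm.get_time_s())
arm.move_linear(P(.1025,.0885),feed=.02); av("f"); av("f")
save("side","x0.png",(250,230,400,350),4.5)
E
```

```text
f [ 1.0121e+02  1.5200e+00  8.9080e+01 -7.2300e+00  3.0000e-02 -4.0000e-01] 0.02564887438627748 25.5167
f [101.21   1.52  89.07  -7.31   0.27  -0.41] 0.025412462825683862 25.9333
```

View pics/x0.png

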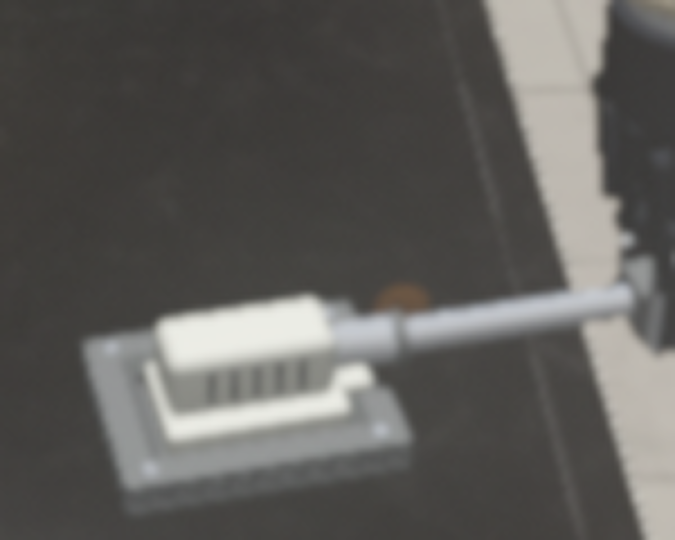

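The foot sits as it did before the pull. The brush is held against its end stop with about 7 N of pull and almost no vertical load, so I'm handing in.

```bash
python3 -c "
from h import *
arm.hand_in(); print(arm.get_time_s())"
```

```text
the job is handed in; nothing more can be done
the job is handed in; nothing more can be done
```

The white brush is seated in the holder and held drawn out at its second stop with the button pinched in. I handed the job in at about 26 s of the 48 s allowed.

- **Seating:** I lowered the foot into the pocket with the brush still pushed in. It stopped at 98.3 mm TCP height, exactly the expected seated height. Side-camera views from just after release to the end show the handle unmoved and level.
- **Button and draw:** I pinched the collar across the button with 40 N. The finger gap read 25.4 mm against the nominal 27 mm. The slide came free and passed the first stop.
- **End stop:** The draw ended at about 101 mm by TCP travel, where the last 2 mm of commanded travel moved it only about 0.3 mm as the pull rose to 14 N. I then eased off to about 7 N of pull with almost no vertical load.
- **Mug, lemon and mill:** I did not touch them. The last scene view showed the mug, lemon and mill standing in place.

**Disagreements in the checks:**
- The wrist camera read about 1 mm off sideways from the gripped position. I allowed for this in the placing and in the collar grip.
- The finger gap read about 1 mm narrow on both grips.
- Single force readings varied by a few N, so I averaged them for the final hold.

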